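# Seat the slide carrier on the scanner's three ball mounts

## Robot

A 7-joint arm with a two-finger parallel gripper is mounted at the origin on the work surface. World frame = base frame: x ahead of the robot, y to its left, z up, the work surface at z = 0. Lengths are in m, angles in rad, forces in N, time in s.
With the tool pointing down it reaches from about 0.4 to 0.9 m from the base axis. Payload 5.6 kg.
Tool frame: the origin (TCP) lies midway between the tips of the shut fingers; the grasp point (between the pads) lies 19 mm behind it; z points along the fingers, y is the line along which they close (so a half turn about z gives the same grasp; the last joint's range is limited). The gripper opens to 92 mm and grips with 3 to 60 N. Pads are 20 mm wide; open, the fingers measure 128 mm over their backs; the gripper's body (75 mm by 189 mm) begins 69 mm behind the grasp point.
Start: joints at [1.065, 0.468, -0.012, 1.603, 0.006, 1.071, -0.056], TCP at [0.29, -0.582, 0.215] pointing down, gripper open.
Joint ranges: [-2.53, 2.53], [-0.31, 2.02], [-1.57, 1.55], [0.28, 2.44], [-1.29, 4.43], [0.15, 1.84], [-2.92, 2.92]. Speed limits (rad/s): [2.57, 2.57, 3.14, 3.14, 3.14, 3.14, 3.14].

## Interface

Orientations are given as a 3x3 rotation matrix whose columns are the frame's x, y, z axes.
In Python, from station import env, effector, solver, viewer, workorder, search_frame, tip_of gives the robot as it stands. Calls block until the motion is done:
- env.reach(position, orientation): joint-space move of the TCP to a pose.
- env.movel(position, frame=None, rate=0.15): straight line of the TCP; frame=None keeps the orientation; rate is the mean speed in m/s.
- env.goto_joints(angles): joint-space move.
- effector.release() and effector.grasp(squeeze=None): open the fingers fully, or close them until they stop; squeeze is the grip in N (None keeps the last).
- env.pause(seconds).
- solver.inverse_kinematics(position, orientation): joint angles nearest the present ones, or None.
- env.sense(): the state.
- viewer.read_camera(name): name is "side" or "top" or "wrist"; returns (picture, depth): 420x560x3 uint8, red, green, blue; 420x560 float32, m along the optical axis (not along the pixel's ray), 0 where there is no reading.
- viewer.camera_info(name): a dict with "intrinsics" (3x3 intrinsics, pixels), "eye" and "rotation" of the camera in the world; the wrist camera has in their place "T_tool_cam" (4x4, takes a point from camera to tool coordinates, whose origin is the TCP and whose axes are the flange's). Camera axes: x right, y up, looking along -z (the intrinsics and any distortion apply to the point x, -y, -z); pixel columns grow to the right and rows downward; lengths in m; the calibration is good to about 2 mm. A picture is of the moment at which its call begins: read the wrist's pose just before it. camera_info takes no time and is no camera call.
A pose or a line that the arm cannot do raises env.PlanningError and nothing moves.
- workorder.finish_job(): hands the job in; it is judged then, once.
Trained networks look in the newest picture that a camera, given by its name, has taken for a name from the list of things; names that differ only in an ending like _2 or _b are one class to them, and where a whole thing is asked for, a point or a joint stands for the part that bears it (a point fixed in the world has none). Each returns a list of dicts, best first, with "score" (0 to 1); they miss things now and then, are a little off and sometimes report something else, mostly with a low value. They report only what shows in the picture. A call takes as long as a camera call. They do not tell look-alikes from the thing itself.
- search_frame(camera, name): "at" ([x, y, z] in m, in world coordinates, good to about 4 mm: the middle of the surface that is visible of it).
- tip_of(camera, name): "at" ([x, y, z] in m, in world coordinates, good to about 4 mm: a listed point, or the origin of a listed thing).
The state is a dict: "t": time; "joint_positions": joint angles; "joint_velocities": joint speeds; "tau": joint torques, N m; "ee_pos": TCP position; "tcp_rot": TCP orientation; "wrist_force": force on the tool from outside, world axes, zero at the start; "moment": the same for the moment, N m; "gripper_width": finger opening in m; "grasp_force": force on a finger pad.
Only numpy, scipy, OpenCV 4.12 (cv2) and the standard library are available. Lean on these libraries where they do the work, as an engineer would, in place of code of your own. Each camera call takes 0.05 s, during which the arm holds its last target. There are 200 camera calls.

## Task

Put the slide carrier on the scanner's stage, back edge against the two sprung plungers: hold it just above the three balls, push the plungers back until the pockets under the carrier stand over the balls, and lower it onto them by feel. Then ease it forward so that the springs bring it fully home, level on all three balls, and let go. Be gentle: do not jam the stage, do not let the carrier drop or snap into place, and leave the other things on the bench where they are.

Things in the scene. Friction and masses are not known exactly. Their poses are not given: they have to be found in the camera images.
- carrier: Slide carrier: loose aluminium plate with an upright black grip block and two glass slides; 0.67 to 0.83 kg. 140 mm (x) by 150 mm (y), 14 mm thick over all, hollow beneath with a skirt and three pockets 10 mm deep. The front 20 mm (-x) is only 90 mm wide. Origin: centre of the underside, z up. Home: its underside is 3 mm above the deck, its axes along the scanner's.
- carrier_grip (a point): Middle of the carrier's grip block, 38 mm straight above body carrier's origin, with the same axes. The block stands in the middle of the plate, 14 mm thick (x), 50 mm wide (y), 46 mm high: this point is 24 mm above the plate's top face and 22 mm below the block's top.
- vee_pocket (a point): Mouth of the carrier's left front pocket, at x -35, y +50, z 0 mm of the carrier; its back end is a vee. The right front one (y -50) ends in a flat wall, the back one (x +45, y 0) is free. They are longer than the balls and pass over them only while the carrier is 1 to 4.5 mm further back (+x) than home and under 2 mm off sideways (then at least that much further back).
- back_edge (a point): Middle of the carrier's straight back edge, at its underside: 70 mm behind (+x) the grip block's middle. The back face is upright, 14 mm high, 150 mm wide; it pushes both plungers.
- scanner: Scanner: fixed white machine. Its stage is the aluminium deck with three steel balls and two plungers; column, 275 mm high, and head are at +y, 155 mm from the stage's centre. Origin on the bench under the stage's centre. The base reaches x -118 to 162, y -105 to 395 mm and is 62 mm high. All contact forces of carrier on scanner together: 35 N at most (25 N lying home: weight, springs, stops).
- stage_home (a point): Fixed to the scanner: where carrier_grip lies when the carrier is home with the deck at mid focus (deck top 90 mm above the bench, 41 mm below here). Axes, x and y are true, the height is not: deck, balls and plungers have been left together anywhere from 10 mm below to 10 mm above mid focus and stay there. That is not measured; the real height must be felt.
- ball_left (a point): Top of the left front ball at mid focus, x -35, y +50 mm from the stage's centre; the others are at x -35, y -50 and x +45, y 0. The balls are 12 mm across, slick, their tops 13 mm above the deck; at home they bear on the pockets' roofs. True height up to 10 mm more or less, as said at stage_home.
- plungers (a point): Midway between the two upright sprung posts at the stage's back, on the line of their front faces at rest, at top height at mid focus. Posts: slick, 10 mm across, at y +40 and -40 mm, tops 50 mm above the deck. At rest they stand 3 mm forward of the back edge's home, so setting straight down lands on them. They yield straight back (+x), 8 mm to the stops.
- push_line (a point): On the scanner, 2.5 mm behind (+x of) stage_home. Push of both plungers on the carrier, along its -x: 3.2 N at first touch (3 mm before home), 8 N at home, then 1.6 N more per mm: 9.6 N at 1 mm behind home, 12 N here at 2.5 mm (the middle of the range where the pockets fit), 15.2 N at 4.5 mm, 16 N at the stops at 5 mm.
- oil_bottle: A small amber dropper bottle, 32 mm across and 75 mm high, standing on the bench; origin at the centre of its foot. Not to be disturbed.
- slide_block: A dark wooden block, 110 by 70 by 20 mm, with a slide lying on it; origin at the centre of its underside. Not to be disturbed.
- slide_box: A grey slide box, 95 by 170 by 32 mm; origin at the centre of its underside. Not to be disturbed.
Not all that is in view belongs to the job. Several things look just like the carrier: the one meant starts farthest to the robot's right.

How it is judged:
By the outcome, as a careful person would: the job done as asked, in the order asked, and still so for the second after the job is handed in, with the robot touching nothing.
It also fails if it takes over 58 s, if anything falls off the work surface, if the arm or the gripper's body presses on something with over 40 N, if the wrist force passes 120 N, or if a joint passes its speed limit or range.

## Working session

There is one attempt and no reset: what is moved stays moved. The work goes in short steps, each a Python script; the robot and the scene stay as the last script left them, time stands still between calls to the robot, and variables do not carry over. Pictures are saved under pics/ and viewed, at most 10 in all, crops included, and the job is handed in when it is done.

```bash
ls; mkdir -p pics; cat > h.py <<'E'
import numpy as np, cv2
from station import env, effector, solver, viewer, workorder, search_frame, tip_of
def save(cam,fn):
    p,d=viewer.read_camera(cam); cv2.imwrite('pics/'+fn,p[:,:,::-1]); return p,d
E
python3 - <<'E'
from h import *
np.set_printoptions(precision=4,suppress=True)
s=env.sense(); print(s['t'],s['ee_pos'],s['wrist_force'],s['gripper_width']); print(s['tcp_rot'])
ims=[]
for c in ('top','side'):
    p,d=save(c,c+'0.png'); np.savez(c+'0.npz',p=p,d=d)
    i=viewer.camera_info(c); print(c,{k:np.asarray(v).tolist() if not isinstance(v,str) else v for k,v in i.items()})
    for n in ('carrier','scanner','oil_bottle','slide_block','slide_box'):
        print(c,n,[(np.round(r['at'],4).tolist(),round(r['score'],2)) for r in search_frame(c,n)])
    for n in ('carrier_grip','stage_home','plungers','ball_left','push_line','back_edge','scanner'):
        print(c,'tip',n,[(np.round(r['at'],4).tolist(),round(r['score'],2)) for r in tip_of(c,n)])
E
```

```text
pics
0.0 [ 0.2899 -0.5811  0.2137] [ 0.0356 -0.0534 -1.2265] 0.0919027165811255
[[ 0.8948  0.4464 -0.0009]
 [ 0.4464 -0.8948  0.0015]
 [-0.0001 -0.0017 -1.    ]]
top {'intrinsics': [[484.85760111250727, 0.0, 283.42527492184087], [0.0, 484.85760111250727, 211.00951534103893], [0.0, 0.0, 1.0]], 'eye': [0.3902608630472296, -0.09167253646626504, 1.1565620168054906], 'rotation': [[0.005428831724690595, 0.992465468256013, -0.12240433858927352], [-0.9997305390017414, 0.0026239627814578625, -0.023064349256131444], [-0.022569385755759452, 0.1224965678649571, 0.9922122825725921]]}
top carrier [([0.3308, -0.0631, 0.013], 0.95), ([0.5625, -0.1884, 0.0155], 0.74), ([0.2955, 0.2419, 0.0159], 0.6)]
top scanner [([0.5293, 0.3542, 0.0883], 0.76)]
top oil_bottle [([0.7445, -0.0447, 0.0483], 0.69), ([0.5641, -0.188, 0.0105], 0.33)]
top slide_block [([0.7727, -0.22, 0.0242], 0.97)]
top slide_box [([0.5668, -0.1845, 0.0127], 0.62), ([0.3521, -0.4232, 0.0334], 0.59)]
top tip carrier_grip [([0.3041, 0.249, 0.038], 0.81), ([0.5664, -0.1865, 0.0404], 0.75), ([0.3353, -0.0603, 0.0376], 0.75)]
top tip stage_ho
[... 1008 characters left out ...]
0421], 0.73)]
side slide_block []
side slide_box [([0.3532, -0.4036, 0.0317], 0.66)]
side tip carrier_grip [([0.3334, -0.0552, 0.0409], 0.83), ([0.3052, 0.2491, 0.0366], 0.72), ([0.5632, -0.182, 0.0369], 0.66)]
side tip stage_home [([0.5519, 0.2116, 0.1319], 0.79)]
side tip plungers [([0.6214, 0.2296, 0.1408], 0.92)]
side tip ball_left [([0.5124, 0.2557, 0.1024], 0.73), ([0.353, -0.4242, -0.0023], 0.31)]
side tip push_line [([0.5522, 0.2156, 0.1278], 0.71)]
side tip back_edge [([0.246, 0.2022, 0.002], 0.94), ([0.5562, 0.215, 0.131], 0.74), ([0.6324, -0.2126, 0.0002], 0.72), ([0.3719, -0.1114, 0.0024], 0.7), ([0.6189, 0.2303, 0.1401], 0.34)]
side tip scanner [([0.6164, 0.2315, 0.1398], 0.43)]
```

View pics/top0.png

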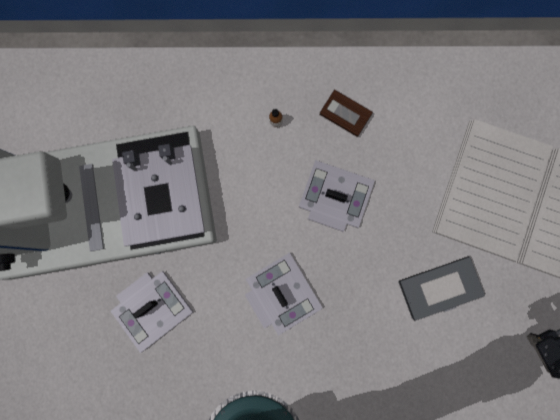

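View pics/side0.png

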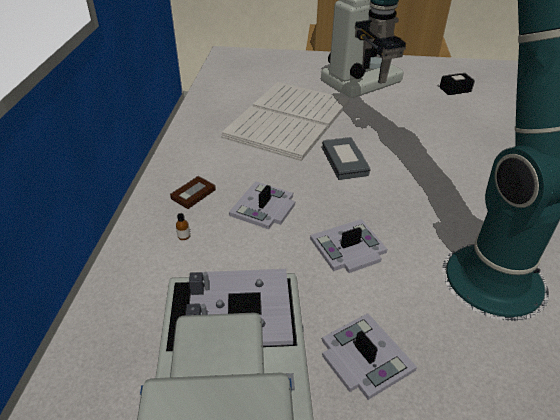

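Candidates in the top view are the carriers at (337,195), (283,293) and (148,310). The top image's columns grow towards −y, the robot's right, so (337,195) at world (0.565, −0.185) is the one meant. I'll confirm that in a crop and take depth-based measurements.

```bash
cat >> h.py <<'E'
np.set_printoptions(precision=4,suppress=True)
def pose(cam,s=None):
    i=viewer.camera_info(cam)
    if cam!='wrist': return i['intrinsics'],np.array(i['eye']),np.array(i['rotation'])
    s=s or env.sense(); T=np.array(i['T_tool_cam']); R=np.array(s['tcp_rot'])
    return i['intrinsics'],np.array(s['ee_pos'])+R@T[:3,3],R@T[:3,:3]
def cloud(d,K,e,R):
    K=np.array(K); v,u=np.indices(d.shape); P=np.stack([(u-K[0,2])/K[0,0]*d,-(v-K[1,2])/K[1,1]*d,-d],-1)
    return P@R.T+e
def ray(uv,z,K,e,R):   # pixel -> world point on plane z
    K=np.array(K); uv=np.atleast_2d(uv); D=np.stack([(uv[:,0]-K[0,2])/K[0,0],-(uv[:,1]-K[1,2])/K[1,1],-np.ones(len(uv))],-1)@R.T
    return e+D*((z-e[2])/D[:,2])[:,None]
E
python3 - <<'E'
from h import *
print(viewer.camera_info('wrist'))
for c in ('top','side'):
    f=np.load(c+'0.npz'); W=cloud(f['d'],*pose(c))
    def near(x,y,r,a,b): 
        m=(np.hypot(W[...,0]-x,W[...,1]-y)<r)&(W[...,2]>a)&(W[...,2]<b)&(f['d']>0); return W[m]
    q=near(.565,-.185,.12,.007,.022)
    rc=cv2.minAreaRect(q[:,:2].astype(np.float32)); print(c,'carrier',len(q),np.median(q[:,2]),rc)
    q=near(.565,-.185,.05,.045,.07); print('grip top',len(q),q.mean(0) if len(q) else '', cv2.minAreaRect(q[:,:2].astype(np.float32)) if len(q)>5 else '')
    q=near(.553,.213,.06,.07,.12); print('deck z hist',np.percentile(q[:,2],[5,25,50,75,95]))
p=np.load('top0.npz')['p'][:,:,::-1]
cv2.imwrite('pics/crop.png',np.hstack([cv2.resize(p[150:250,280:400],(480,400),interpolation=3),cv2.resize(p[130:250,100:220],(400,400)[:2],interpolation=3)])[:, :800] )
E
```

```text
{'intrinsics': array([[338.0488,   0.    , 280.5803],
       [  0.    , 338.0488, 205.0112],
       [  0.    ,   0.    ,   1.    ]]), 'T_tool_cam': array([[-0.0001,  0.9645,  0.2641,  0.0757],
       [ 1.    ,  0.0001,  0.0002, -0.0007],
       [ 0.0001,  0.2641, -0.9645, -0.1692],
       [ 0.    ,  0.    ,  0.    ,  1.    ]])}
top carrier 3300 0.015147683499962317 ((0.5664119124412537, -0.19167491793632507), (0.1785420924425125, 0.20337200164794922), 89.09120178222656)
grip top 150 [ 0.5628 -0.1872  0.0592] ((0.5638591051101685, -0.18731409311294556), (0.04898778349161148, 0.014820238575339317), 69.48805236816406)
deck z hist [0.0865 0.0886 0.09   0.0915 0.0937]
side carrier 1657 0.01338979376754823 ((0.5622286200523376, -0.1858445256948471), (0.1568187028169632, 0.1435292363166809), 69.43497467041016)
grip top 105 [ 0.5622 -0.181   0.0554] ((0.5621830821037292, -0.18480829894542694), (0.051144808530807495, 0.014884566888213158), 71.27082824707031)
deck z hist [0.0859 0.0873 0.0882 0.0893 0.0913]
```

View pics/crop.png

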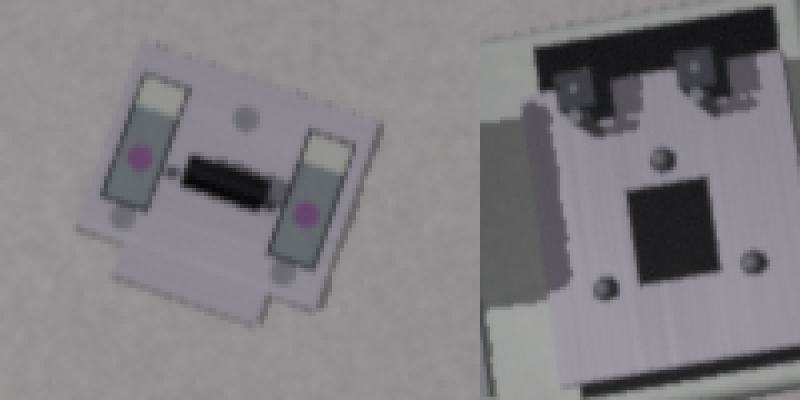

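The crop confirms the carrier: grip at (225,182) in the crop, narrow front tab at (190,290) pointing −x, yaw about −20°. On the stage the balls show at crop (663,160), (606,288) and (753,262). Next I'll look with the wrist camera at the carrier, then at the stage, using the same relative view for both.

```bash
cat >> h.py <<'E'
def tool(yaw):  # tool y along body x, tool x along body y, z down
    c,s=np.cos(yaw),np.sin(yaw)
    return np.array([[-s,c,0],[c,s,0],[0,0,-1.]])
E
python3 - <<'E'
from h import *
for n,p,y in (('wc',(.564,-.186,.16),-.345),('ws',(.5525,.214,.25),.16)):
    q=solver.inverse_kinematics(np.array(p),tool(y)); print(q)
    env.reach(np.array(p),tool(y)); env.pause(.2)
    s=env.sense(); im,d=save('wrist',n+'.png'); K,e,R=pose('wrist',s); np.savez(n+'.npz',p=im,d=d,K=K,e=e,R=R)
    print(s['t'],s['ee_pos'],s['joint_positions'])
    for k in (['carrier_grip','back_edge','vee_pocket'] if n=='wc' else ['stage_home','plungers','ball_left','push_line']):
        print(k,[(np.round(r['at'],4).tolist(),round(r['score'],2)) for r in tip_of('wrist',k)])
a=cv2.imread('pics/wc.png');b=cv2.imread('pics/ws.png')
cv2.imwrite('pics/w.png',np.vstack([cv2.resize(a,(400,300)),cv2.resize(b,(400,300))]))
E
```

```text
[ 0.5175  0.4627 -0.3315  1.776   0.1819  0.9329 -0.2354]
3.2667 [ 0.5638 -0.1871  0.16  ] [ 0.5187  0.4627 -0.3308  1.7757  0.1819  0.9329 -0.2354]
carrier_grip [([0.5645, -0.1884, 0.0391], 0.94)]
back_edge [([0.6359, -0.2127, 0.0029], 0.96), ([0.3681, -0.1164, -0.004], 0.9)]
vee_pocket [([0.358, -0.0053, -0.0008], 0.84), ([0.5433, -0.129, 0.0008], 0.75)]
[ 0.0263  0.4087 -0.5897  1.6813  0.2472  1.1269 -0.4723]
5.1833 [0.553  0.2127 0.2497] [ 0.0278  0.409  -0.5887  1.6815  0.2473  1.1268 -0.4723]
stage_home []
plungers [([0.6135, 0.2274, 0.1403], 0.64)]
ball_left [([0.5075, 0.2622, 0.1041], 0.72), ([0.7546, -0.0433, -0.0018], 0.39)]
push_line [([0.5525, 0.2155, 0.1253], 0.93), ([0.552, 0.2177, 0.0023], 0.63)]
```

View pics/wc.png

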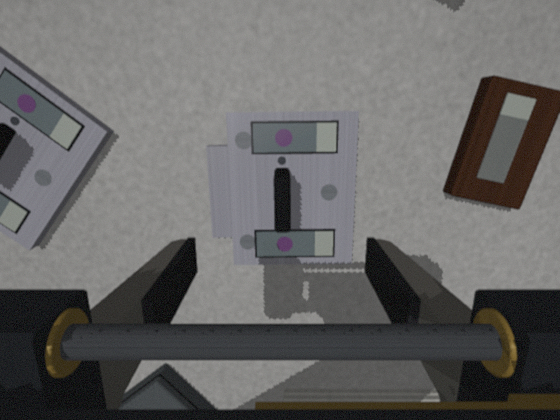

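View pics/ws.png

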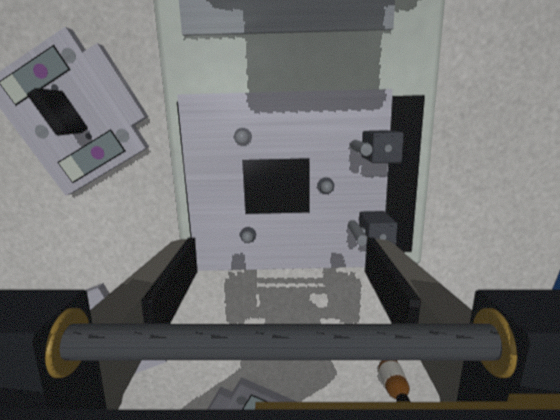

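The wrist views agree. In the first, the carrier's plate has corners near (228,112), (357,112) and (355,264), and its grip is at (283,200). In the second, the balls are at (243,136), (248,235) and (326,185), with posts near (365,148) and (362,230). Now to refine these to sub-pixel.

```bash
cat > m.py <<'E'
from h import *
f=np.load('wc.npz'); g=cv2.GaussianBlur(cv2.cvtColor(f['p'],cv2.COLOR_RGB2GRAY),(3,3),0).astype(float); C=(f['K'],f['e'],f['R'])
def line(horizontal,c0,rng,w=6,z=.014,sgn=None):
    pts=[]
    for t in rng:
        a=g[c0-w:c0+w+1,t] if horizontal else g[t,c0-w:c0+w+1]
        gr=abs(np.diff(a)); k=(gr**2@(np.arange(len(gr))+.5))/(gr**2).sum()+c0-w
        pts.append((t,k) if horizontal else (k,t))
    P=ray(np.array(pts),z,*C)[:,:2]
    for _ in range(3):
        vx,vy,x,y=cv2.fitLine(P.astype(np.float32),cv2.DIST_HUBER,0,.01,.01).ravel(); r=(P-[x,y])@[-vy,vx]; P=P[abs(r)<max(2*r.std(),3e-4)]
    return np.array([x,y]),np.array([vx,vy]),r.std()*1e3,len(P)
L={'back':line(0,357,range(120,256)),'front':line(0,230,range(114,140)),'left':line(1,112,range(236,350)),'right':line(1,264,range(238,300))}
for k,(p,v,s,n) in L.items(): print(k,p,np.degrees(np.arctan2(v[1],v[0])),s,n)
# grip top
W=cloud(f['d'],*C); m=(f['d']>0)&(W[...,2]>.05)&(W[...,2]<.068)&(np.hypot(W[...,0]-.564,W[...,1]+.186)<.045)
q=W[m];print('grip',len(q),q.mean(0),cv2.minAreaRect(q[:,:2].astype(np.float32)))
m=(f['d']>0)&(np.hypot(W[...,0]-.6,W[...,1]+.19)<.02);print('plate z',np.median(W[m][:,2]))
f=np.load('ws.npz'); C=(f['K'],f['e'],f['R']); W=cloud(f['d'],*C); g=cv2.cvtColor(f['p'],cv2.COLOR_RGB2GRAY)
dz=np.median(W[100:230,200:235][...,2]),np.median(W[240:260,270:330][...,2]); print('deck z',dz)
big=cv2.resize(g,None,fx=4,fy=4,interpolation=3); B=[]
for u,v in((243,136),(248,235),(326,185)):
    c=big[4*v-60:4*v+60,4*u-60:4*u+60]; h=cv2.HoughCircles(c,cv2.HOUGH_GRADIENT,1,100,param1=120,param2=12,minRadius=24,maxRadius=48)
    h=h[0,0]; B.append((u-15+h[0]/4-.375,v-15+h[1]/4-.375)); print('ball px',B[-1],'r',h[2]/4, 'depth top', W[v-2:v+3,u-2:u+3,2].mean())
for zd in (.085,.089,.093):
    P=ray(B,zd+.007,*C)[:,:2]; 
    M=np.array([[-.035,.05],[-.035,-.05],[.045,0]]); mc=M.mean(0); a=(P-P.mean(0)); b=M-mc
    th=np.arctan2((b[:,0]*a[:,1]-b[:,1]*a[:,0]).sum(),(a*b).sum()); Rr=np.array([[np.cos(th),-np.sin(th)],[np.sin(th),np.cos(th)]])
    t=P.mean(0)-Rr@mc; print('deck',zd,'centre',t,'yaw',th,np.degrees(th),'scale',np.sqrt((a**2).sum()/(b**2).sum()),'res mm',((P-(M@Rr.T+t))*1e3).round(2).tolist())
E
python3 m.py
```

```text
back [ 0.6376 -0.1949] 71.26759 0.371745234800076 108
front [ 0.5438 -0.1089] 85.233925 1.218578853083153 19
left [ 0.5932 -0.1158] -19.637743 0.5030422723071505 93
right [ 0.5287 -0.25  ] -14.63919 0.8788000561747228 47
grip 981 [ 0.5663 -0.1848  0.0586] ((0.5657835006713867, -0.18574821949005127), (0.04906967282295227, 0.013924913480877876), 70.80670928955078)
plate z 0.26230701995058575
deck z (np.float64(0.08799214655430157), np.float64(0.08804015033279927))
ball px (np.float32(242.5), np.float32(136.5)) r 9.1 depth top 0.0999514158544512
ball px (np.float32(247.25), np.float32(235.0)) r 8.55 depth top 0.09880771783332648
ball px (np.float32(326.0), np.float32(185.0)) r 8.45 depth top 0.09984019384649379
deck 0.085 centre [0.553  0.2174] yaw 0.18365872193949065 10.522869637899552 scale 0.9975410327735414 res mm [[0.39, -0.41], [-0.36, -0.01], [-0.03, 0.42]]
deck 0.089 centre [0.553  0.2183] yaw 0.18365872193949112 10.522869637899579 scale 0.9853334386293326 res mm [[0.82, -0.95], [-0.15, 0.65], [-0.67, 0.3]]
deck 0.093 centre [0.553  0.2192] yaw 0.18365872193949082 10.52286963789956 scale 0.9731258444851242 res mm [[1.25, -1.49], [0.06, 1.32], [-1.31, 0.17]]
```

Measurements are consistent. The carrier is at (0.566, −0.186) with yaw −19.2°, from its edges and grip top. The stage centre is near (0.553, 0.2178) with yaw 10.5° and the deck at about 0.086–0.088. Now I'll pick it up.

```bash
python3 - <<'E'
from h import *
T=tool(-.335); p=np.array([.566,-.1858,.10])
env.reach(p,T); env.movel(p*[1,1,0]+[0,0,.022],rate=.08)
s=env.sense(); print(s['t'],s['ee_pos'],s['wrist_force'],s['moment'])
effector.grasp(squeeze=55)
s=env.sense(); print(s['t'],s['ee_pos'],s['wrist_force'],s['gripper_width'],s['grasp_force'])
env.movel(p*[1,1,0]+[0,0,.05],rate=.05); env.movel(p*[1,1,0]+[0,0,.20],rate=.15); env.pause(.3)
s=env.sense(); im,d=save('wrist','held.png'); print(s['t'],s['ee_pos'],s['wrist_force'],s['moment'],s['gripper_width'])
R=s['tcp_rot'];print(R); 
E
```

```text
8.1333 [ 0.5665 -0.1859  0.0225] [-0.0445  0.3461  0.7369] [-0.0251 -0.0827  0.0057]
9.2917 [ 0.5658 -0.1858  0.022 ] [-0.6419  0.7796  0.2292] 0.013701382484586721 55.000115633010864
11.45 [ 0.5658 -0.1857  0.1994] [ 0.3156  0.7164 -6.6361] [ 0.045  -0.0324  0.0359] 0.013730498985090954
[[ 0.3287  0.9444 -0.0009]
 [ 0.9444 -0.3287  0.0004]
 [ 0.0001 -0.001  -1.    ]]
```

View pics/held.png

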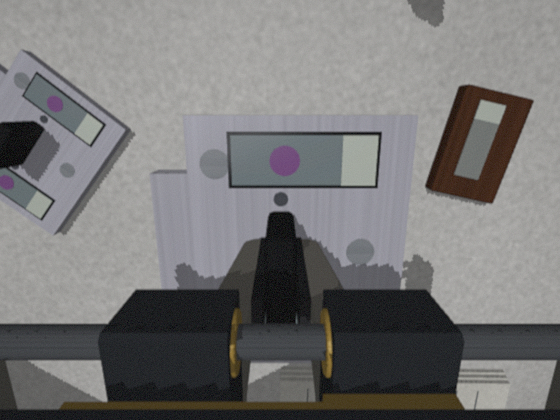

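```bash
cat >> h.py <<'E'
YAW=.1837; X=np.array([np.cos(YAW),np.sin(YAW)]); Y=np.array([-X[1],X[0]]); C0=np.array([.553,.2178])
def at(dx,dy,z): return np.r_[C0+X*dx/1e3+Y*dy/1e3,z]
def st(s=None):
    s=s or env.sense(); e=np.array(s['ee_pos'])[:2]-C0; f=np.array(s['wrist_force']); 
    return np.array([e@X*1e3,e@Y*1e3,s['ee_pos'][2]*1e3,f[:2]@X,f[:2]@Y,f[2],*s['moment'],s['t']])
E
python3 - <<'E'
from h import *
# held offset check in tool frame
s=env.sense(); K,e,R=pose('wrist',s); Rt=np.array(s['tcp_rot'])
P=ray([(230,114.5),(380,114.5),(415,118),(404,270)],s['ee_pos'][2]-.008,K,e,R)
print('tool mm',((P-s['ee_pos'])@Rt*1e3).round(2).tolist())
T=tool(YAW)
env.reach(at(-15,0,.22),T); env.movel(at(-15,0,.131),rate=.08); env.pause(.3)
print(st().round(2)); im,d=save('side','hover.png')
b=st(); np.save('base.npy',b)
E
```

```text
tool mm [[74.82, -25.24, 8.02], [74.81, 50.72, 7.97], [73.1, 68.62, 7.96], [-11.36, 71.17, 7.95]]
[-14.84  -0.   131.29   0.26  -0.27  -6.39  -0.01  -0.    -0.05  14.56]
```

View pics/hover.png

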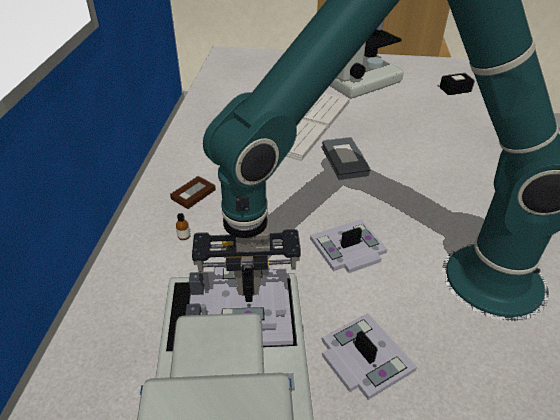

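The picture shows the carrier in the gripper at about (245,300), hovering over the stage just in front of the posts at (195,282) and clear of the column. Next I'll push to find first contact.

```bash
python3 - <<'E'
from h import *
b=np.load('base.npy')
L=[]
for dx in (-8,-6,-5,-4,-3,-2,-1,0):
    env.movel(at(dx,0,.131),tool(YAW),rate=.02); 
    r=st(); r[3:9]-=b[3:9]; L.append(r); print(dx,r.round(3))
    if -r[3]>9.5: break
E
```

```text
-8 [ -7.977   0.037 130.902   0.717   0.896   0.824  -0.071   0.041  -0.058
  15.108]
-6 [ -5.909  -0.008 131.     -0.116   0.412  -0.427  -0.106  -0.017  -0.004
  15.358]
-5 [ -4.934  -0.019 131.009  -0.431  -0.057   1.182  -0.121   0.028  -0.047
  15.608]
-4 [ -4.232   0.034 130.911  -1.266  -0.507   0.958  -0.071   0.207  -0.08
  15.858]
-3 [ -3.926  -0.004 130.631  -3.019   0.115   0.779  -0.197   0.887  -0.04
  16.108]
-2 [ -2.884  -0.018 130.616  -5.584   0.409   1.201  -0.263   1.32    0.006
  16.358]
-1 [ -2.237   0.006 130.586  -6.303  -0.189   2.143  -0.34    1.504  -0.013
  16.608]
0 [ -1.659   0.027 130.472  -7.563  -0.044   1.607  -0.34    1.653  -0.083
  16.858]
```

```bash
cat >> h.py <<'E'
def avg(n=4):
    b=np.load('base.npy'); q=[]
    for _ in range(n): env.pause(.04); q.append(st())
    r=np.mean(q,0); r[3:9]-=b[3:9]; r[9]=q[-1][9]; return r
E
python3 - <<'E'
from h import *
c=0; 
for _ in range(7):
    r=avg(); print(round(c,2),r.round(2))
    if -r[3]>11.6: break
    c+=min(1.2,max(.3,(12+r[3])/1.6*1.1)); env.movel(at(c,0,.1315),tool(YAW),rate=.02)
R=np.array(env.sense()['tcp_rot']); print('tool z in stage',R[:2,2]@X,R[:2,2]@Y,'yaw',np.arctan2(R[1,1],R[0,1])-YAW); print('cmd',c)
E
```

```text
0 [ -1.67   0.01 130.46  -7.    -0.49   1.63  -0.36   1.68  -0.02  17.02]
1.2 [ -1.08   0.   130.65  -8.12  -0.09   1.41  -0.39   1.92  -0.04  17.44]
2.4 [ -0.3    0.03 130.63  -8.81  -0.29   2.59  -0.5    2.17  -0.03  17.86]
3.6 [  0.4    0.06 130.49 -10.41  -0.15   2.76  -0.5    2.44  -0.04  18.27]
4.69 [  1.02   0.07 130.34 -10.94   0.05   3.07  -0.56   2.64  -0.07  18.69]
5.42 [  1.43   0.06 130.25 -11.78  -0.07   2.8   -0.58   2.78  -0.06  19.11]
tool z in stage -0.008295795177222811 -0.001547153558130355 yaw 0.0007053057263121942
cmd 5.418127052052526
```

Contact and spring rate fit home at dx ≈ −1.0 mm, so the carrier is now about 2.4 mm behind home, which is mid-window. The tool has pitched 0.5° under load. I'll compensate for that and lower while watching Fz.

```bash
cat >> h.py <<'E'
from scipy.spatial.transform import Rotation as Ro
def tp(pitch): # command correction: rotate about stage Y
    return Ro.from_rotvec(np.r_[Y,0]*pitch).as_matrix()@tool(YAW)
def tz():
    R=np.array(env.sense()['tcp_rot']); return R[:2,2]@X,R[:2,2]@Y
E
python3 - <<'E'
from h import *
# rotation +p about Y moves z-down vector (0,0,-1) to (-sin p,0,..): want +.008 -> p=-.008
pt=-.008; c=5.4; z=131.2
env.movel(at(c,0,z/1e3),tp(pt),rate=.02); r0=avg(); print(r0.round(2),tz())
while z>110:
    step=1.0 if r0[2]-0>0 and z>119.5 else .5
    z-=step; env.movel(at(c,0,z/1e3),tp(pt),rate=.02); r=avg(2)
    print(round(z,1),round(c,2),r[[0,1,2,3,4,5,7,9]].round(2))
    if r[5]-r0[5]>3.0 or -r[3]>15 or abs(r[4])>4: print('stop'); break
    c+=np.clip((1.45-r[0])*.7,-.5,.5)
print(tz(),c,z,pt)
E
```

```text
[  1.17   0.06 129.68 -11.84  -0.14   1.9   -0.56   2.83  -0.03  19.52] (np.float64(-0.000797221342661125), np.float64(-0.0014958041537650722))
130.2 5.4 [  1.22   0.07 128.72 -12.08  -0.25   1.4    2.87  19.86]
129.2 5.56 [  1.33   0.1  127.73 -12.52  -0.15   1.76   2.89  20.19]
128.2 5.64 [  1.38   0.12 126.72 -12.07  -0.42   2.07   2.88  20.52]
127.2 5.69 [  1.39   0.15 125.71 -12.29  -0.16   2.13   2.91  20.86]
126.2 5.73 [  1.41   0.15 124.7  -11.48  -0.08   2.77   2.88  21.19]
125.2 5.76 [  1.41   0.11 123.68 -11.68   0.32   1.82   2.91  21.52]
124.2 5.79 [  1.46   0.13 122.7  -11.84  -0.15   1.78   2.91  21.86]
123.2 5.78 [  1.42   0.13 121.68 -11.93   0.2    2.64   2.92  22.19]
122.2 5.8 [  1.42   0.12 120.67 -12.06   0.14   2.35   2.94  22.52]
121.2 5.82 [  1.45   0.11 119.67 -11.44   0.05   2.2    2.92  22.86]
120.2 5.82 [  1.42   0.12 118.66 -11.75  -0.12   2.6    2.93  23.19]
119.2 5.83 [  1.44   0.12 117.66 -12.18   0.18   2.09   2.94  23.52]
118.7 5.84 [  1.49   0.11 117.22 -12.61   0.17   2.3    2.97  23.86]
118.2 5.81 [  1.47   0.13 116.74 -11.23  -0.06   2.52   2.89  24.19]
117.7 5.8 [  1.47   0.11 116.24 -11.97   0.31   2.7    2.88  24.52]
117.2 5.79 [  1.45   0.11 115.72 -12.21  -0.02   2.61   2.94  24.86]
116.7 5.79 [  1.48   0.1  115.25 -12.09   0.     2.65   2.95  25.19]
116.2 5.77 [  1.44   0.09 114.74 -11.77  -0.38   2.82   2.87  25.52]
115.7 5.77 [  1.46   0.1  114.25 -11.89  -0.45   2.17   2.96  25.86]
115.2 5.76 [  1.48   0.12 113.77 -11.75  -0.01   1.85   2.89  26.19]
114.7 5.74 [  1.59   0.11 113.58 -11.84  -0.19   4.73   3.02  26.52]
114.2 5.64 [  1.68   0.16 113.53 -12.81  -0.93   7.31   3.18  26.86]
stop
(np.float64(-8.298592940612863e-05), np.float64(-0.0017147532257674458)) 5.642415256016337 114.19999999999999 -0.008
```

Contact is at TCP z 113.5 mm, so the underside is 91.5 mm above the bench and the deck 88.5 mm, matching the depth reading. That means the pockets are over the balls. I'll ease forward with light down force.

```bash
python3 - <<'E'
from h import *
c=5.64; z=114.2; r=avg(2); dy=0
for k in range(22):
    z+=np.clip(.15*((r[5]-.19*max(0,-r[3]))-5.5),-.3,.3)
    c-=.5 if r[0]>-.3 else .35
    if abs(r[4])>1.2: dy+=np.clip(.1*np.sign(r[4]),-.2,.2)
    env.movel(at(c,dy,z/1e3),tp(-.008*np.clip(-r[3]/12,0,1)),rate=.01); r=avg(2)
    print(round(c,2),round(z,2),round(dy,2),r[[0,1,2,3,4,5,6,7,8,9]].round(2))
    if -r[3]<1.0 : print('unloaded'); break
    if r[5]>13 or abs(r[4])>5 or r[3]>4: print('stop'); break
print(tz(),c,z,dy)
E
```

```text
5.14 114.04 0 [  1.6    0.14 113.49 -11.6   -0.67   6.81  -0.59   3.02  -0.01  27.28]
4.64 113.91 0 [  1.43   0.19 113.5  -10.53  -0.58   7.29  -0.64   2.89  -0.12  27.61]
4.14 113.88 0 [  1.09   0.19 113.5  -10.66  -0.75   6.92  -0.59   2.81  -0.08  27.94]
3.64 113.79 0 [  0.83   0.17 113.48 -10.88  -0.46   6.23  -0.53   2.74  -0.09  28.28]
3.14 113.58 0 [  0.67   0.2  113.49  -9.91  -0.06   7.47  -0.57   2.66  -0.08  28.61]
2.64 113.6 0 [  0.25   0.2  113.49  -9.54  -0.61   7.05  -0.51   2.56  -0.06  28.94]
2.14 113.56 0 [ -0.03   0.19 113.5   -8.97  -0.99   6.56  -0.51   2.44  -0.05  29.28]
1.64 113.46 0 [ -0.28   0.21 113.5   -8.75  -0.98   5.84  -0.49   2.31  -0.06  29.61]
1.14 113.26 0 [ -0.44   0.21 113.49  -7.42  -0.58   6.66  -0.49   2.23  -0.08  29.94]
0.79 113.23 0 [ -0.64   0.23 113.5   -8.    -0.37   7.09  -0.46   2.14  -0.08  30.28]
0.44 113.24 0 [ -0.89   0.23 113.51  -8.    -0.2    7.14  -0.46   2.13  -0.08  30.61]
0.09 113.25 0 [ -1.13   0.21 113.52  -7.54  -0.47   6.69  -0.44   1.99  -0.05  30.94]
-0.26 113.22 0 [ -1.2    0.2  113.53  -6.78  -0.28   5.57  -0.43   1.87  -0.04  31.28]
-0.61 113.04 0 [ -1.22   0.22 113.54  -5.76  -0.45   6.1   -0.4    1.78  -0.07  31.61]
-0.96 112.96 0 [ -1.33   0.21 113.52  -5.02  -0.03   6.05  -0.41   1.65  -0.02  31.94]
-1.31 112.9 0 [ -1.37   0.18 113.53  -5.69  -0.86   7.18  -0.44   1.55  -0.02  32.28]
-1.66 112.99 0 [ -1.47   0.15 113.55  -5.51  -0.18   8.57  -0.42   1.51  -0.04  32.61]
-2.01 113.29 0 [ -1.56   0.07 113.6   -2.92  -0.56   7.22  -0.32   1.12  -0.04  32.94]
-2.36 113.46 0 [ -1.65   0.07 113.63  -1.17   0.4    5.7   -0.13   0.34   0.02  33.28]
-2.71 113.46 0 [ -1.74   0.04 113.63   2.29   0.57   3.34   0.09  -0.51   0.03  33.61]
unloaded
(np.float64(0.0027198374776998386), np.float64(0.0005130598562997765)) -2.7100000000000004 113.46178759604744 0
```

The carrier hit the stops at dx ≈ −1.3 and the wrist is nearly unloaded. I'll trim to zero load, check, and let go.

```bash
python3 - <<'E'
from h import *
c,z=-2.45,113.3
for _ in range(4):
    env.movel(at(c,.05,z/1e3),tp(0),rate=.01); r=avg(4); print(round(c,2),round(z,2),r.round(2),tz())
    if abs(r[3])<.8 and abs(r[5]-6.8)<1.2: break
    c-=np.clip(r[3]/-8,-.25,.25); z+=np.clip((r[5]-6.8)*.12,-.3,.3)
effector.release(); env.pause(.2); r=avg(3); print('rel',r.round(2),env.sense()['gripper_width'])
e=np.array(env.sense()['ee_pos'])
save('wrist','rel.png')
env.movel(e+[0,0,.02],rate=.03); env.movel(e+[0,0,.1363],rate=.12); env.pause(.2)
s=env.sense(); im,d=save('wrist','done.png'); K,E_,R=pose('wrist',s); np.savez('done.npz',p=im,d=d,K=K,e=E_,R=R); print(s['t'],s['ee_pos'],s['wrist_force'])
for k in ('carrier_grip','back_edge'): print(k,[(np.round(q['at'],4).tolist(),round(q['score'],2)) for q in tip_of('wrist',k)])
W=cloud(d,K,E_,R); rel=W[...,:2]-C0; xs,ys=rel@X*1e3,rel@Y*1e3; zz=W[...,2]
m=(d>0)&(xs>-62)&(xs<60)&(ys>-25)&(ys<65)&(zz>.095)&(zz<.115)
A=np.c_[xs[m],ys[m],np.ones(m.sum())]; print('plane (slope x,y per mm; z mm)',np.linalg.lstsq(A,zz[m]*1e3,rcond=None)[0],m.sum())
m=(d>0)&(abs(xs)<20)&(abs(ys)<35)&(zz>.14)&(zz<.16); print('grip top',np.median(xs[m]),np.median(ys[m]),np.median(zz[m]),cv2.minAreaRect(np.c_[xs[m],ys[m]].astype(np.float32)))
E
```

```text
-2.45 113.3 [ -1.76   0.03 113.59   3.24  -0.12   4.96   0.1   -0.78  -0.02  34.02] (np.float64(0.0014574512953566777), np.float64(0.00021544530022446216))
-2.2 113.08 [ -1.74   0.03 113.53   2.61  -0.77   8.6   -0.05  -0.68  -0.03  34.44] (np.float64(0.0009938601685089584), np.float64(-3.0428145295895616e-05))
-1.95 113.3 [ -1.74   0.05 113.51   2.89  -1.16  10.31  -0.09  -0.7   -0.04  34.86] (np.float64(0.0004526129266644129), np.float64(2.1599094682132632e-05))
-1.7 113.6 [ -1.75   0.04 113.52   2.97  -0.97   8.35  -0.04  -0.76  -0.03  35.28] (np.float64(-0.00011709319203780956), np.float64(-1.5541567164438386e-05))
rel [ -1.69   0.05 113.6    0.01  -0.52   7.39  -0.09   0.03  -0.01  36.81] 0.09182445710576194
38.9917 [0.551  0.2174 0.2492] [-0.4522  0.0192  0.659 ]
carrier_grip [([0.3004, 0.2497, 0.0329], 0.59), ([0.5521, 0.2176, 0.1317], 0.58)]
back_edge [([0.6256, 0.2275, 0.0924], 0.98), ([0.248, 0.2109, -0.0001], 0.95)]
plane (slope x,y per mm; z mm) [  0.0047   0.0167 104.7891] 11238
grip top -0.7046696080817967 1.1994102433656129 0.15040648640934734 ((-0.7287073135375977, -1.0376873016357422), (13.592636108398438, 50.540855407714844), 0.055726442486047745)
```

View pics/done.png

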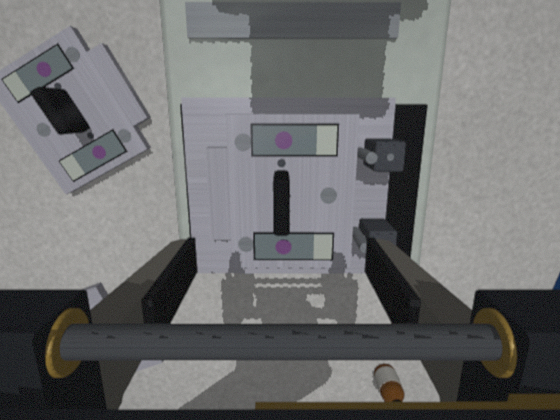

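The carrier sits squarely on the stage with its grip at (282,203). I'll check whether the small measured y-slope is camera bias, using the same fit on the bare deck.

```bash
python3 - <<'E'
from h import *
def fit(n,c,yaw,box,zr):
    f=np.load(n); W=cloud(f['d'],f['K'],f['e'],f['R']); x=np.array([np.cos(yaw),np.sin(yaw)]); y=np.array([-x[1],x[0]]); r=W[...,:2]-c; xs,ys=r@x*1e3,r@y*1e3; z=W[...,2]*1e3
    m=(f['d']>0)&(xs>box[0])&(xs<box[1])&(ys>box[2])&(ys<box[3])&(z>zr[0])&(z<zr[1])
    A=np.c_[xs[m],ys[m],np.ones(m.sum())]
    for _ in range(3):
        k=np.linalg.lstsq(A,z[m][:len(A)] if _==0 else zz,rcond=None)[0]; 
        if _==0: zz=z[m]
        g=abs(zz-A@k)<4; A,zz=A[g],zz[g]
    print(n,zr,k,len(A))
fit('wc.npz',np.array([.566,-.1858]),-.335,(-48,60,-25,65),(6,22))
fit('ws.npz',C0,YAW,(-62,60,-25,65),(80,94))
fit('done.npz',C0,YAW,(-48,60,-25,65),(98,112))
fit('done.npz',C0,YAW,(-90,-72,-25,65),(80,97))
E
```

```text
wc.npz (6, 22) [ 0.0033  0.0181 13.1868] 9981
ws.npz (80, 94) [ 0.001  -0.0049 88.3893] 11061
done.npz (98, 112) [  0.0037   0.0181 104.7702] 10093
done.npz (80, 97) [ 0.0005  0.0005 88.0338] 1492
```

The slope is identical to when the carrier lay flat on the bench (0.0181 both times), so it is level. Its underside is 3.2 mm above the deck against 3 mm expected, so it is home.

```bash
python3 -c "
from h import *
print(workorder.finish_job())"
```

```text
the job is handed in; nothing more can be done
None
```

The carrier is on the stage, level on all three balls with its underside measured 3.2 mm above the deck (3 mm is home); the arm let go and backed clear, and the job was handed in at about 39 s.

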